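Snap the lid shut on a paint tub

ROBOT

A 6-joint arm with a two-finger parallel gripper is mounted at the origin on the work surface. World frame = base frame: x ahead of the robot, y to its left, z up, the work surface at z = 0. Lengths are in m, angles in rad, forces in N, time in s.
With the tool pointing down it reaches from about 0.25 to 0.775 m from the base axis. Payload 4 kg.
Tool frame: the origin (TCP) lies between the finger pads; the fingertips stand 14 mm ahead of it and the grasp point (between the pads) lies 5 mm behind it (r.nose_length is the distance from the TCP to the fingertips, in m); z points along the fingers, y is the direction in which the jaws open and shut (so a half turn about z gives the same grasp; the last joint's range is limited). The gripper opens to 94 mm and grips with 3 to 60 N. Pads are 16 mm wide; open, the fingers measure 119 mm over their backs; the gripper's body (75 mm by 177 mm) begins 78 mm behind the grasp point.
Start: joints at [-1.219, 0.087, 1.371, -0, 1.684, -0.103], TCP at [0.242, -0.494, 0.22] pointing down, gripper open.
Joint ranges: [-3.1, 3.1], [-0.76, 2.03], [0.27, 2.55], [-1.08, 4.22], [0.17, 2.65], [-2.57, 2.57]. Speed limits (rad/s): [2.79, 2.79, 3.14, 3.14, 3.14, 3.14].

INTERFACE

Orientations are given as a unit quaternion [x, y, z, w].
In Python, from rig import r gives the robot as it stands.
- The arm moves only by the tool servo_tool, never from a script. Its argument "steps" is a list of rows, each an object with "linear": the shift along the world's x, y, z in m, a list of three; "rotation": the turn, a rotation vector about the world's x, y, z in degrees, a list of three; "hand": the gripper command: -1 is fully open, 1 is shut, values between are in proportion. A call has 1 to 12 rows; each row shifts and turns the commanded pose from where the row before left it; what a row does not reach is not made up. A row lasts 1/12 s, in which the tool goes at most 41.7 mm and 7.16 degrees, less where a joint would pass 70% of its speed; a pose out of reach is approached as far as the arm can. A call is refused whole if a number of a shift passes 0.0417 or a number of a turn 7.16, either way. A call with a gripper value outside its range is refused whole. The fingers move at their own pace and stop on an object; "grip_force" is the grip in N (left out, the last holds). Time passes only in rows, so rows that do not move let the fingers close. It gives the time, the measured TCP pose, the force and the opening at its end, in the units of the state.
- r.observe(): the state, without advancing time (a new reading comes with each control period).
- r.snapshot(name): name is "scene" or "top" or "wrist"; returns the picture (420x560x3 uint8, red, green, blue); there is no depth.
- r.calibration(name): a dict with "K" (3x3 intrinsics, pixels), "dist" ([k1, k2, p1, p2, k3] as OpenCV has them; the pictures are not rectified), "R" (3x3) and "t" (3): a world point X has camera coordinates R X + t; the wrist camera has in their place "T_tool_cam" (4x4, takes a point from camera to tool coordinates, whose origin is the TCP and whose axes are the flange's). Camera axes: x right, y down, z forward; pixel columns grow to the right and rows downward; lengths in m; the calibration is good to about 2 mm. A picture is of the moment at which its call begins: read the wrist's pose just before it. calibration takes no time and is no camera call.
- r.close_job(): hands the job in, once; it reports no verdict.
Trained networks look in the newest picture that a camera, given by its name, has taken for a name from the list of things; names that differ only in an ending like _2 or _b are one class to them, and where a whole thing is asked for, a point or a joint stands for the part that bears it (a point fixed in the world has none). Each returns a list of dicts, best first, with "conf" (0 to 1); they miss things now and then, are a little off and sometimes report something else, mostly with a low value. They report only what shows in the picture. A call takes as long as a camera call. They do not tell look-alikes from the thing itself.
- r.search_frame(query, camera): "position" ([x, y, z] in m, in world coordinates, good to about 4 mm: the middle of the surface that is visible of it).
- r.masks_of(query, camera): "pixels" (420x560 bool, what is visible of it).
- r.mark_of(query, camera): "position" ([x, y, z] in m, in world coordinates, good to about 4 mm: a listed point, or the origin of a listed thing).
The state is a dict: "clock": time; "q": joint angles; "joint_vel": joint speeds; "joint_efforts": joint torques, N m; "ee_pos": TCP position; "ee_rot": TCP orientation; "contact_force": force on the tool from outside, world axes, zero at the start; "moment": the same for the moment, N m; "grip_width": opening from 0.0 (shut) to 1.0 (fully open).
Only numpy, scipy, OpenCV 4.12 (cv2) and the standard library are available. Lean on these libraries where they do the work, as an engineer would, in place of code of your own. Each camera call takes 0.05 s, during which the arm holds its last target.

TASK

The lid of the larger, white paint tub has been laid on and is clipped down at one side only. With your fingertips, press down firmly all the way round the grey rim, section by section, until each of the six sections has clicked and sits fully down. Do not grip, lift or shove the tub, do not slam or lean hard on it, and leave the other things on the counter where they are.

Things in the scene. Friction and masses are not known exactly. Their poses are not given: they have to be found in the camera images.
- tub: the larger tub: full white 2.5 litre paint tub (about 3.4 kg), loose, wire bail hanging at its side, grey lid 177 mm across. Origin: centre of its underside, z up. The lid's middle panel (137 mm across, at 147 mm height) is home and does not move. Round it runs the rim, 19 mm wide (radius 70 to 88 mm), slotted into six equal 60 degree sections. Nothing loose stands higher
- sect1_top (a point): middle of the top face of rim section 1, 79 mm from the tub's axis, in the tub's frame at 0 degrees counter-clockwise from its +x, 151.5 mm above the counter: this section is clipped home from the start and stays so
- sect2_top (a point): middle of the top face of rim section 2, 79 mm from the tub's axis, in the tub's frame at 60 degrees counter-clockwise from its +x, 151.5 mm above the counter: this section is clipped home from the start and stays so
- sect3_top (a point): middle of the top face of rim section 3, 79 mm from the tub's axis, in the tub's frame at 120 degrees counter-clockwise from its +x; moves with the section. Its x points outward, z up. Height above the counter 157.5 mm when unclipped, 151.5 mm when shut
- sect3 (a joint): how far rim section 3 is pressed down, m: 0 unclipped (6 mm proud), 0.006 fully down. A snap fit: resists with up to about 6 N in the first 2 mm, goes over centre at 3 mm, then pulls itself down and stays; let go well before that, it springs back up. At 6 mm it meets a firm stop. Sections 3 to 6 are alike, move on their own and start up
- sect4_top (a point): middle of the top face of rim section 4, 79 mm from the tub's axis, in the tub's frame at 180 degrees counter-clockwise from its +x; moves with the section. Its x points outward, z up. Height above the counter 157.5 mm when unclipped, 151.5 mm when shut
- sect4 (a joint): the same for rim section 4
- sect5_top (a point): middle of the top face of rim section 5, 79 mm from the tub's axis, in the tub's frame at 240 degrees counter-clockwise from its +x; moves with the section. Its x points outward, z up. Height above the counter 157.5 mm when unclipped, 151.5 mm when shut
- sect5 (a joint): the same for rim section 5
- sect6_top (a point): middle of the top face of rim section 6, 79 mm from the tub's axis, in the tub's frame at 300 degrees counter-clockwise from its +x; moves with the section. Its x points outward, z up. Height above the counter 157.5 mm when unclipped, 151.5 mm when shut
- sect6 (a joint): the same for rim section 6
- tin: round steel paint tin with a cream wrapper, diameter 99 mm, 120 mm tall, loose; origin: centre of its underside
- small_tub: smaller black paint tub, diameter 112 mm, 108 mm tall, loose, its own lid already shut; origin: centre of its underside
- tape: roll of cream masking tape lying flat, diameter 104 mm, 24 mm high, loose; origin: centre of its underside
- brush: flat paint brush lying down, 215 x 52 x 18 mm, loose; origin: under its middle, handle to its -x
- mallet: rubber-headed mallet lying down, 270 mm long, 54 mm high at the head, loose; origin: under its middle, handle to its -x
- key: steel tin opener with a ring handle, about 125 mm long, 5 mm thick, lying flat, loose; origin: under its shank
There are look-alikes about, which are no part of the job. Leave any blue or orange look-alike of the tub alone.

How it is judged:
By the outcome, as a careful person would: the job done as asked, in the order asked, and still so for the second after the job is handed in, with the robot touching nothing.
It also fails if it takes over 42 s, if anything falls off the work surface, if the arm or the gripper's body presses on something with over 40 N, if the wrist force passes 120 N, or if a joint passes its speed limit or range.

## Working session

There is one attempt and no reset: what is moved stays moved. The work goes in short steps, Python scripts to look and compute and a tool call to move; the robot and the scene stay as the last step left them, time stands still between calls to the robot, and variables do not carry over. Pictures are saved under pics/ and viewed, and the job is handed in when it is done.

Besides the shell and the picture viewer there is one more tool, called after "Emit:" by a JSON object that holds its "op" and its "data", one argument or row to a line. servo_tool: Moves the arm, as the interface text tells. Its arguments: {"type":"object","properties":{"steps":{"type":"array"},"grip_force":{"type":"number"}},"required":["steps"]}

```bash
mkdir -p pics; ls; python3 - <<'E'
from rig import r
import cv2
s=r.observe();print(s)
for c in ["scene","top"]:
    im=r.snapshot(c);cv2.imwrite(f"pics/{c}0.png",im[:,:,::-1])
    for q in (["tub"]+[f"sect{i}_top" for i in range(1,7)]):
        try:
            for d in r.mark_of(q,c)[:3]: print(c,q,d)
        except Exception as e: print(c,q,e)
print(r.observe()["clock"])
E
```

```text
pics
{'clock': 0.0, 'q': array([-1.21908067e+00,  8.79399845e-02,  1.37223912e+00, -2.09014457e-05,
        1.68360333e+00, -1.03105319e-01]), 'joint_vel': array([-1.52169668e-03, -3.99544162e-04,  6.30180854e-05, -5.99953991e-04,
        1.17942933e-04,  3.82195840e-04]), 'joint_efforts': array([ 2.62908788e-04, -3.40176344e+01, -3.02428079e+01,  7.18722981e-02,
        3.29795096e-02, -1.74282577e-04]), 'ee_pos': array([ 0.24142294, -0.49360331,  0.21832004]), 'ee_rot': array([ 9.74253159e-01,  2.25454171e-01, -1.46055622e-04, -1.08515358e-03]), 'contact_force': array([ 0.33142898, -0.3310812 , -1.42034814]), 'moment': array([ 0.04845001, -0.01824073, -0.0014081 ]), 'grip_width': 0.9978235394407553}
scene tub {'position': [0.5555, 0.2437, 0.0002], 'conf': 0.84}
scene tub {'position': [0.3467, 0.5285, -0.0007], 'conf': 0.75}
scene tub {'position': [0.165, 0.3147, 0.0006], 'conf': 0.64}
scene sect1_top {'position': [0.422, 0.5504, 0.1537], 'conf': 0.94}
scene sect1_top {'position': [0.2081, 0.3823, 0.1555], 'conf': 0.85}
scene sect1_top {'position': [0.6368, 0.2542, 0.1527], 'conf': 
[... 1585 characters left out ...]
.3224, 0.16], 'conf': 0.86}
top sect3_top {'position': [0.5092, 0.3036, 0.1563], 'conf': 0.78}
top sect4_top {'position': [0.3727, -0.1398, 0.0027], 'conf': 0.71}
top sect4_top {'position': [0.1207, 0.2534, 0.1581], 'conf': 0.66}
top sect4_top {'position': [0.5838, 0.3169, 0.1492], 'conf': 0.64}
top sect5_top {'position': [0.3329, 0.4534, 0.156], 'conf': 0.82}
top sect5_top {'position': [0.1987, 0.2436, 0.1592], 'conf': 0.81}
top sect5_top {'position': [0.522, 0.1731, 0.1602], 'conf': 0.49}
top sect6_top {'position': [0.2462, 0.3124, 0.1538], 'conf': 0.62}
top sect6_top {'position': [0.6071, 0.1778, 0.1614], 'conf': 0.61}
top sect6_top {'position': [0.4028, 0.4806, 0.1569], 'conf': 0.53}
0.8
```

View pics/scene0.png

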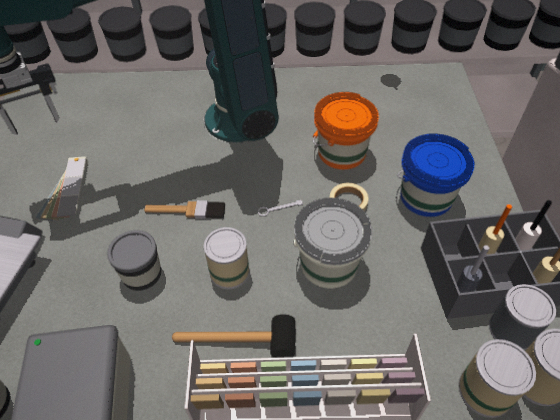

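View pics/top0.png

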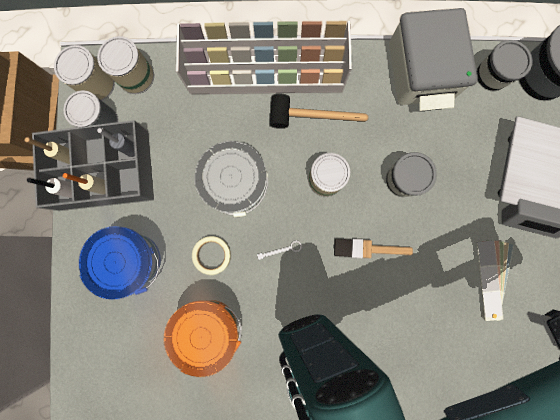

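```bash
cat > h.py <<'E'
import numpy as np,cv2
from rig import r
def proj(c,P):
    k=r.calibration(c);R=np.array(k["R"]);rv=cv2.Rodrigues(R)[0]
    return cv2.projectPoints(np.array(P,float).reshape(-1,3),rv,np.array(k["t"],float),np.array(k["K"]),np.array(k["dist"],float))[0].reshape(-1,2)
def ring(c,xy,rad,z,n=72):
    a=np.linspace(0,2*np.pi,n,endpoint=False)
    return proj(c,np.c_[xy[0]+rad*np.cos(a),xy[1]+rad*np.sin(a),np.full(n,z)])
E
python3 - <<'E'
from h import *
for c in ["scene","top"]:
    im=cv2.imread(f"pics/{c}0.png")
    for xy in [(.5555,.2405),(.347,.528),(.163,.314)]:
        for rad,z in ((.0885,.1515),(.0685,.147)):
            for p in ring(c,xy,rad,z): cv2.circle(im,tuple(int(v) for v in p),0,(0,0,255),-1)
        print(c,xy,proj(c,[*xy,.147]))
    cv2.imwrite(f"pics/{c}0o.png",im)
E
```

```text
scene (0.5555, 0.2405) [[331.2314647  229.58389329]]
scene (0.347, 0.528) [[436.84483869 160.36077321]]
scene (0.163, 0.314) [[344.89178804 114.86331017]]
top (0.5555, 0.2405) [[231.28053934 175.59716485]]
top (0.347, 0.528) [[114.3642214  261.43655593]]
top (0.163, 0.314) [[200.85115205 338.11621713]]
```

```bash
python3 - <<'E'
from h import *
a=cv2.imread("pics/scene0o.png")[180:300,270:400];b=cv2.imread("pics/top0o.png")[120:240,165:295]
cv2.imwrite("pics/z0.png",cv2.resize(np.hstack([a,b]),None,fx=3,fy=3,interpolation=cv2.INTER_CUBIC))
E
```

```text
(no output)
```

View pics/z0.png

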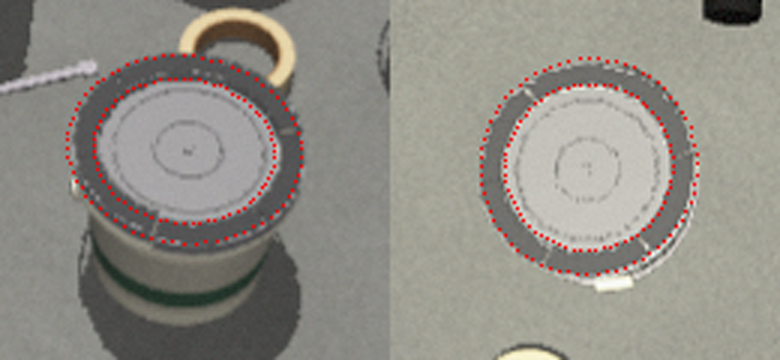

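Emit:
{"op": "servo_tool", "data": {
  "steps": [
    {"linear": [0.018, 0.0335, 0.0], "rotation": [0, 0, 0], "hand": 1},
    {"linear": [0.018, 0.0335, 0.0], "rotation": [0, 0, 0], "hand": 1},
    {"linear": [0.018, 0.0335, 0.0], "rotation": [0, 0, 0], "hand": 1},
    {"linear": [0.018, 0.0335, 0.0], "rotation": [0, 0, 0], "hand": 1},
    {"linear": [0.018, 0.0335, 0.0], "rotation": [0, 0, 0], "hand": 1},
    {"linear": [0.018, 0.0335, 0.0], "rotation": [0, 0, 0], "hand": 1},
    {"linear": [0.018, 0.0335, 0.0], "rotation": [0, 0, 0], "hand": 1},
    {"linear": [0.018, 0.0335, 0.0], "rotation": [0, 0, 0], "hand": 1},
    {"linear": [0.018, 0.0335, 0.0], "rotation": [0, 0, 0], "hand": 1},
    {"linear": [0.018, 0.0335, 0.0], "rotation": [0, 0, 0], "hand": 1}
  ],
  "grip_force": 10
}}

```text
clock: 1.63
ee_pos: [0.4221, -0.1574, 0.2199]
ee_rot: [0.974, 0.225, 0.0, 0.0]
contact_force: [1.0, -0.3, 0.7]
grip_width: 0.325
```

Emit:
{"op": "servo_tool", "data": {
  "steps": [
    {"linear": [0.018, 0.0335, 0.0], "rotation": [0, 0, 0], "hand": 1},
    {"linear": [0.018, 0.0335, 0.0], "rotation": [0, 0, 0], "hand": 1},
    {"linear": [0.018, 0.0335, 0.0], "rotation": [0, 0, 0], "hand": 1},
    {"linear": [0.018, 0.0335, 0.0], "rotation": [0, 0, 0], "hand": 1},
    {"linear": [0.018, 0.0335, 0.0], "rotation": [0, 0, 0], "hand": 1},
    {"linear": [0.018, 0.0335, 0.0], "rotation": [0, 0, 0], "hand": 1},
    {"linear": [0.018, 0.0335, 0.0], "rotation": [0, 0, 0], "hand": 1},
    {"linear": [0.018, 0.0335, 0.0], "rotation": [0, 0, 0], "hand": 1},
    {"linear": [0.018, 0.0335, 0.0], "rotation": [0, 0, 0], "hand": 1},
    {"linear": [0.0195, 0.0345, -0.01], "rotation": [0, 0, 0], "hand": 1},
    {"linear": [0, 0, -0.015], "rotation": [0, 0, 0], "hand": 1},
    {"linear": [0, 0, 0], "rotation": [0, 0, 0], "hand": 1}
  ]
}}

```text
clock: 2.63
ee_pos: [0.6019, 0.1786, 0.1898]
ee_rot: [0.974, 0.227, -0.004, -0.0]
contact_force: [-0.5, -0.8, -0.8]
grip_width: 0.005
```

```bash
python3 - <<'E'
from h import *
s=r.observe();print(s["clock"],s["ee_pos"],s["contact_force"],s["grip_width"],s["q"])
T=[]
for c in ["scene","top"]:
    im=r.snapshot(c)[:,:,::-1].copy();p=s["ee_pos"]-[0,0,.014]
    u=proj(c,p)[0];print(c,u)
    x,y=int(u[0]),int(u[1]);T.append(cv2.resize(im[y-65:y+65,x-65:x+65],(390,390),interpolation=cv2.INTER_CUBIC))
cv2.imwrite("pics/z1.png",np.hstack(T))
E
```

```text
2.6333 [0.60193595 0.17858928 0.18976343] [-0.46414385 -0.76047571 -0.82035161] 0.004532706589868156 [ 1.98256238e-01  2.73841618e-01  1.21309341e+00 -1.97863357e-04
  1.66232930e+00  1.31110597e+00]
scene [305.79789213 239.64167485]
top [255.63249329 154.11426317]
```

View pics/z1.png

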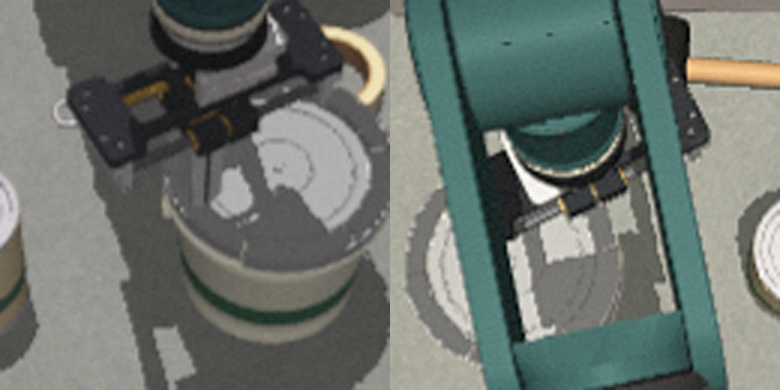

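Emit:
{"op": "servo_tool", "data": {
  "steps": [
    {"linear": [0.001, -0.001, -0.012], "rotation": [0, 0, 0], "hand": 1},
    {"linear": [0, 0, -0.005], "rotation": [0, 0, 0], "hand": 1},
    {"linear": [0, 0, -0.002], "rotation": [0, 0, 0], "hand": 1},
    {"linear": [0, 0, -0.002], "rotation": [0, 0, 0], "hand": 1}
  ]
}}

```text
clock: 3.07
ee_pos: [0.6039, 0.175, 0.1735]
ee_rot: [0.974, 0.225, 0.0, 0.0]
contact_force: [0.0, 0.2, 0.5]
grip_width: 0.004
```

Emit:
{"op": "servo_tool", "data": {
  "steps": [
    {"linear": [0, 0, -0.002], "rotation": [0, 0, 0], "hand": 1},
    {"linear": [0, 0, -0.002], "rotation": [0, 0, 0], "hand": 1}
  ]
}}

```text
clock: 3.23
ee_pos: [0.6044, 0.1752, 0.1707]
ee_rot: [0.974, 0.225, 0.001, 0.0]
contact_force: [-0.5, -2.0, 5.9]
grip_width: 0.002
```

Emit:
{"op": "servo_tool", "data": {
  "steps": [
    {"linear": [0, 0, -0.002], "rotation": [0, 0, 0], "hand": 1},
    {"linear": [0, 0, -0.002], "rotation": [0, 0, 0], "hand": 1},
    {"linear": [0, 0, 0], "rotation": [0, 0, 0], "hand": 1}
  ]
}}

```text
clock: 3.48
ee_pos: [0.6044, 0.1758, 0.1658]
ee_rot: [0.974, 0.225, 0.001, 0.0]
contact_force: [0.5, -0.5, 2.1]
grip_width: 0.009
```

Emit:
{"op": "servo_tool", "data": {
  "steps": [
    {"linear": [0, 0, -0.001], "rotation": [0, 0, 0], "hand": 1},
    {"linear": [0, 0, -0.001], "rotation": [0, 0, 0], "hand": 1}
  ]
}}

```text
clock: 3.65
ee_pos: [0.6046, 0.1758, 0.1656]
ee_rot: [0.974, 0.225, 0.001, 0.0]
contact_force: [-2.0, -0.8, 9.8]
grip_width: 0.004
```

Emit:
{"op": "servo_tool", "data": {
  "steps": [
    {"linear": [0, 0, 0.01], "rotation": [0, 0, 0], "hand": 1},
    {"linear": [0, 0, 0.01], "rotation": [0, 0, 0], "hand": 1},
    {"linear": [-0.02, -0.002, 0], "rotation": [0, 0, 0], "hand": 1},
    {"linear": [-0.03, -0.003, 0], "rotation": [0, 0, 0], "hand": 1},
    {"linear": [-0.03, -0.003, 0], "rotation": [0, 0, 0], "hand": 1},
    {"linear": [0, 0, 0], "rotation": [0, 0, 0], "hand": 1},
    {"linear": [0, 0, -0.005], "rotation": [0, 0, 0], "hand": 1},
    {"linear": [0, 0, -0.004], "rotation": [0, 0, 0], "hand": 1},
    {"linear": [0, 0, 0], "rotation": [0, 0, 0], "hand": 1}
  ]
}}

```text
clock: 4.4
ee_pos: [0.5247, 0.1679, 0.1736]
ee_rot: [0.974, 0.225, -0.0, 0.0]
contact_force: [-0.1, -0.3, -0.4]
grip_width: 0.004
```

```bash
python3 - <<'E'
from h import *
s=r.observe();print(s["clock"],s["ee_pos"],s["contact_force"])
T=[]
for c in ["scene","top"]:
    im=r.snapshot(c)[:,:,::-1].copy();p=[.556,.24,.15]
    u=proj(c,p)[0]
    x,y=int(u[0]),int(u[1]);T.append(cv2.resize(im[y-65:y+65,x-65:x+65],(390,390),interpolation=cv2.INTER_CUBIC))
cv2.imwrite("pics/z2.png",np.hstack(T))
for q in ["tub"]+[f"sect{i}_top" for i in range(1,7)]:
    for d in r.mark_of(q,"scene"):
        if np.hypot(d["position"][0]-.556,d["position"][1]-.24)<.1: print(q,d)
E
```

```text
4.4 [0.52469261 0.16792244 0.17357568] [-0.13782073 -0.33579974 -0.37265733]
tub {'position': [0.5584, 0.2423, -0.0013], 'conf': 0.97}
sect1_top {'position': [0.6345, 0.2553, 0.1514], 'conf': 0.87}
sect2_top {'position': [0.5832, 0.3184, 0.1511], 'conf': 0.95}
sect3_top {'position': [0.51, 0.3039, 0.1577], 'conf': 0.57}
sect4_top {'position': [0.4739, 0.2319, 0.1523], 'conf': 0.74}
sect5_top {'position': [0.5254, 0.1678, 0.1597], 'conf': 0.53}
sect6_top {'position': [0.6066, 0.1832, 0.151], 'conf': 0.86}
```

View pics/z2.png

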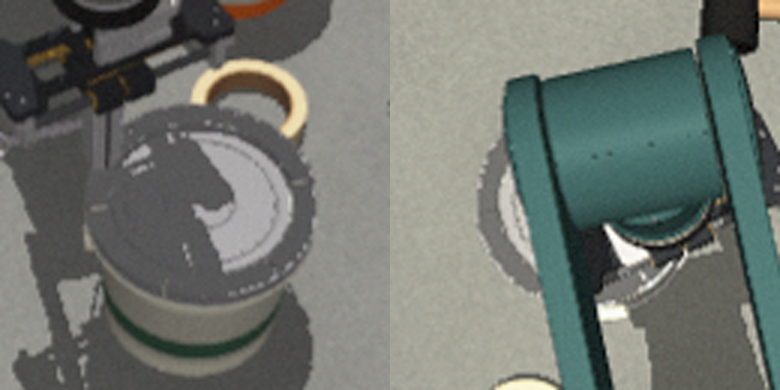

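Emit:
{"op": "servo_tool", "data": {
  "steps": [
    {"linear": [0, 0, -0.002], "rotation": [0, 0, 0], "hand": 1},
    {"linear": [0, 0, -0.002], "rotation": [0, 0, 0], "hand": 1},
    {"linear": [0, 0, -0.002], "rotation": [0, 0, 0], "hand": 1},
    {"linear": [0, 0, -0.002], "rotation": [0, 0, 0], "hand": 1},
    {"linear": [0, 0, 0], "rotation": [0, 0, 0], "hand": 1}
  ]
}}

```text
clock: 5.27
ee_pos: [0.5239, 0.1679, 0.1662]
ee_rot: [0.974, 0.225, -0.0, -0.0]
contact_force: [0.1, 0.9, 0.8]
grip_width: 0.002
```

Emit:
{"op": "servo_tool", "data": {
  "steps": [
    {"linear": [0, 0, -0.001], "rotation": [0, 0, 0], "hand": 1},
    {"linear": [0, 0, -0.001], "rotation": [0, 0, 0], "hand": 1},
    {"linear": [0, 0, -0.001], "rotation": [0, 0, 0], "hand": 1}
  ]
}}

```text
clock: 5.52
ee_pos: [0.5241, 0.1678, 0.1656]
ee_rot: [0.974, 0.225, 0.001, 0.0]
contact_force: [-4.7, -1.4, 12.0]
grip_width: 0.004
```

Emit:
{"op": "servo_tool", "data": {
  "steps": [
    {"linear": [0, 0, 0.01], "rotation": [0, 0, 0], "hand": 1},
    {"linear": [0, 0, 0.01], "rotation": [0, 0, 0], "hand": 1},
    {"linear": [-0.012, 0.0165, 0], "rotation": [0, 0, 0], "hand": 1},
    {"linear": [-0.018, 0.023, 0], "rotation": [0, 0, 0], "hand": 1},
    {"linear": [-0.017, 0.023, 0], "rotation": [0, 0, 0], "hand": 1},
    {"linear": [0, 0, 0], "rotation": [0, 0, 0], "hand": 1},
    {"linear": [0, 0, -0.005], "rotation": [0, 0, 0], "hand": 1},
    {"linear": [0, 0, -0.004], "rotation": [0, 0, 0], "hand": 1},
    {"linear": [0, 0, 0], "rotation": [0, 0, 0], "hand": 1}
  ]
}}

```text
clock: 6.27
ee_pos: [0.4771, 0.2295, 0.1731]
ee_rot: [0.974, 0.225, -0.001, 0.0]
contact_force: [0.0, 0.7, -0.1]
grip_width: 0.006
```

Emit:
{"op": "servo_tool", "data": {
  "steps": [
    {"linear": [0, 0, -0.002], "rotation": [0, 0, 0], "hand": 1},
    {"linear": [0, 0, -0.002], "rotation": [0, 0, 0], "hand": 1},
    {"linear": [0, 0, -0.002], "rotation": [0, 0, 0], "hand": 1},
    {"linear": [0, 0, -0.002], "rotation": [0, 0, 0], "hand": 1},
    {"linear": [0, 0, 0], "rotation": [0, 0, 0], "hand": 1}
  ]
}}

```text
clock: 6.68
ee_pos: [0.4774, 0.2299, 0.1662]
ee_rot: [0.974, 0.225, -0.0, 0.0]
contact_force: [-0.4, -0.4, -0.7]
grip_width: 0.003
```

Emit:
{"op": "servo_tool", "data": {
  "steps": [
    {"linear": [0, 0, -0.001], "rotation": [0, 0, 0], "hand": 1},
    {"linear": [0, 0, -0.001], "rotation": [0, 0, 0], "hand": 1}
  ]
}}

```text
clock: 6.85
ee_pos: [0.4774, 0.2301, 0.1657]
ee_rot: [0.974, 0.225, 0.0, 0.0]
contact_force: [-3.5, -1.3, 8.7]
grip_width: 0.002
```

Section 4 is at its stop. On to section 3 at (.5085, .303): shift +.031, +.073.

Emit:
{"op": "servo_tool", "data": {
  "steps": [
    {"linear": [0, 0, 0.01], "rotation": [0, 0, 0], "hand": 1},
    {"linear": [0, 0, 0.01], "rotation": [0, 0, 0], "hand": 1},
    {"linear": [0.007, 0.017, 0], "rotation": [0, 0, 0], "hand": 1},
    {"linear": [0.012, 0.028, 0], "rotation": [0, 0, 0], "hand": 1},
    {"linear": [0.012, 0.028, 0], "rotation": [0, 0, 0], "hand": 1},
    {"linear": [0, 0, 0], "rotation": [0, 0, 0], "hand": 1},
    {"linear": [0, 0, -0.005], "rotation": [0, 0, 0], "hand": 1},
    {"linear": [0, 0, -0.004], "rotation": [0, 0, 0], "hand": 1},
    {"linear": [0, 0, 0], "rotation": [0, 0, 0], "hand": 1}
  ]
}}

```text
clock: 7.6
ee_pos: [0.5074, 0.3023, 0.1744]
ee_rot: [0.974, 0.225, -0.001, 0.0]
contact_force: [-0.1, -1.0, -0.8]
grip_width: 0.004
```

Emit:
{"op": "servo_tool", "data": {
  "steps": [
    {"linear": [0, 0, -0.002], "rotation": [0, 0, 0], "hand": 1},
    {"linear": [0, 0, -0.002], "rotation": [0, 0, 0], "hand": 1},
    {"linear": [0, 0, -0.002], "rotation": [0, 0, 0], "hand": 1},
    {"linear": [0, 0, -0.002], "rotation": [0, 0, 0], "hand": 1},
    {"linear": [0, 0, 0], "rotation": [0, 0, 0], "hand": 1}
  ]
}}

```text
clock: 8.02
ee_pos: [0.5081, 0.3031, 0.1682]
ee_rot: [0.974, 0.225, 0.0, -0.0]
contact_force: [0.2, 0.1, 0.9]
grip_width: 0.005
```

Emit:
{"op": "servo_tool", "data": {
  "steps": [
    {"linear": [0, 0, -0.001], "rotation": [0, 0, 0], "hand": 1},
    {"linear": [0, 0, -0.001], "rotation": [0, 0, 0], "hand": 1}
  ]
}}

```text
clock: 8.18
ee_pos: [0.5082, 0.3033, 0.1657]
ee_rot: [0.974, 0.225, 0.0, -0.0]
contact_force: [-0.1, -1.2, 8.0]
grip_width: 0.007
```

Emit:
{"op": "servo_tool", "data": {
  "steps": [
    {"linear": [0, 0, 0.01], "rotation": [0, 0, 0], "hand": 1},
    {"linear": [0, 0, 0.03], "rotation": [0, 0, 0], "hand": 1},
    {"linear": [0, 0, 0.03], "rotation": [0, 0, 0], "hand": 1},
    {"linear": [-0.01, -0.035, 0.015], "rotation": [0, 0, 0], "hand": 1},
    {"linear": [-0.015, -0.035, 0], "rotation": [0, 0, 0], "hand": 1},
    {"linear": [-0.015, -0.035, 0], "rotation": [0, 0, 0], "hand": 1},
    {"linear": [-0.015, -0.035, 0], "rotation": [0, 0, 0], "hand": 1},
    {"linear": [-0.015, -0.035, 0], "rotation": [0, 0, 0], "hand": 1},
    {"linear": [-0.015, -0.035, 0], "rotation": [0, 0, 0], "hand": 1},
    {"linear": [-0.015, -0.035, 0], "rotation": [0, 0, 0], "hand": 1},
    {"linear": [-0.015, -0.035, 0], "rotation": [0, 0, 0], "hand": 1},
    {"linear": [-0.015, -0.035, 0], "rotation": [0, 0, 0], "hand": 1}
  ]
}}

```text
clock: 9.18
ee_pos: [0.377, -0.0129, 0.2512]
ee_rot: [0.974, 0.226, 0.001, 0.0]
contact_force: [0.9, -1.3, 0.4]
grip_width: 0.005
```

Emit:
{"op": "servo_tool", "data": {
  "steps": [
    {"linear": [0, -0.035, 0], "rotation": [0, 0, 0], "hand": 1},
    {"linear": [0, -0.035, 0], "rotation": [0, 0, 0], "hand": 1},
    {"linear": [0, -0.035, 0], "rotation": [0, 0, 0], "hand": 1},
    {"linear": [0, -0.035, 0], "rotation": [0, 0, 0], "hand": 1},
    {"linear": [0, -0.035, 0], "rotation": [0, 0, 0], "hand": 1},
    {"linear": [0, -0.035, 0], "rotation": [0, 0, 0], "hand": 1},
    {"linear": [0, 0, 0], "rotation": [0, 0, 0], "hand": 1}
  ]
}}

```text
clock: 9.77
ee_pos: [0.3774, -0.2267, 0.2502]
ee_rot: [0.975, 0.222, -0.001, 0.001]
contact_force: [-0.3, -0.2, -0.2]
grip_width: 0.002
```

```bash
python3 - <<'E'
from h import *
s=r.observe();print(s["clock"],s["ee_pos"],s["contact_force"])
T=[]
for c in ["scene","top"]:
    im=r.snapshot(c)[:,:,::-1].copy();p=[.556,.24,.15]
    cv2.imwrite(f"pics/{c}3.png",im)
    u=proj(c,p)[0]
    x,y=int(u[0]),int(u[1]);T.append(cv2.resize(im[y-65:y+65,x-65:x+65],(390,390),interpolation=cv2.INTER_CUBIC))
    for q in ["tub"]+[f"sect{i}_top" for i in range(1,7)]:
      for d in r.mark_of(q,c):
        if np.hypot(d["position"][0]-.556,d["position"][1]-.24)<.1: print(c,q,d)
cv2.imwrite("pics/z3.png",np.hstack(T))
E
```

```text
9.7667 [ 0.37737047 -0.22669919  0.25021791] [-0.26523491 -0.23404162 -0.2179674 ]
scene tub {'position': [0.5557, 0.2433, -0.0033], 'conf': 0.84}
scene sect1_top {'position': [0.6373, 0.2552, 0.1506], 'conf': 0.79}
scene sect2_top {'position': [0.5825, 0.3179, 0.1524], 'conf': 0.69}
scene sect3_top {'position': [0.5058, 0.3031, 0.1518], 'conf': 0.77}
scene sect4_top {'position': [0.4748, 0.2324, 0.1483], 'conf': 0.6}
scene sect5_top {'position': [0.5246, 0.1648, 0.1555], 'conf': 0.54}
scene sect6_top {'position': [0.6009, 0.1813, 0.1508], 'conf': 0.89}
scene sect6_top {'position': [0.6346, 0.2557, 0.152], 'conf': 0.53}
top tub {'position': [0.5514, 0.2388, -0.0008], 'conf': 0.77}
top sect1_top {'position': [0.6382, 0.2531, 0.1546], 'conf': 0.97}
top sect1_top {'position': [0.5225, 0.1716, 0.1539], 'conf': 0.42}
top sect2_top {'position': [0.5864, 0.318, 0.1495], 'conf': 0.69}
top sect3_top {'position': [0.5098, 0.3063, 0.1495], 'conf': 0.54}
top sect4_top {'position': [0.4782, 0.2367, 0.1502], 'conf': 0.61}
top sect4_top {'position': [0.5096, 0.305, 0.1533], 'conf': 0.3}
top sect5_top {'position': [0.5215, 0.17, 0.1546], 'conf': 0.68}
top sect6_top {'position': [0.6031, 0.1785, 0.1531], 'conf': 0.66}
```

View pics/z3.png

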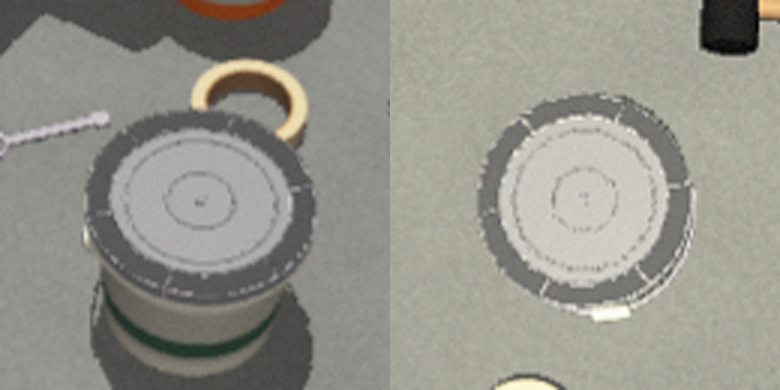

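View pics/scene3.png

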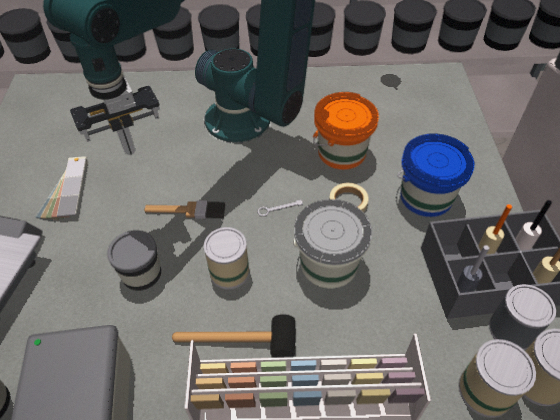

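```bash
python3 - <<'E'
from rig import r
print(r.close_job(), r.observe()["clock"])
E
```

```text
the job is handed in; nothing more can be done
the job is handed in; nothing more can be done
```

I pressed rim sections 6, 5, 4 and 3 of the white tub's grey lid down with closed fingertips. All four clicked, and the job is handed in. Sections 1 and 2 were clipped from the start, so I left them alone.

- **Clicks:** Each section stopped with the fingertips at about 151.6 mm (151.5 mm is fully shut) and 8 to 12 N of upward push. Just before that the force had dropped to between 0 and 2 N, as it should when a section snaps over.
- **Final pictures:** The scene and top views show the rim level all round. The tub is within the networks' error of where it started, and in the scene view the other things look unmoved. The arm was clear of everything at about 10 s.
- **Disagreement:** The networks' heights for the shut sections scatter by about 4 mm, which is their stated error. Section 5 read highest, at 154.6 to 155.5 mm. I trusted the fingertip contact and force for it instead, and did not press it again to check.

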